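# Clear up the paint-mixing bench

## Task

Clear up this paint-mixing bench: close the cup that stands on the scale with the one lid that fits it, put the two lids that do not fit in the deep bin, and lay both stirring paddles flat in the shallow tray. The lid must sit level and fully down on the rim, and the cup stays standing on the scale. Do not knock the cup over or disturb the mouse, the small tin or the blue colour meter.

Things in the scene. Friction and masses are not known exactly. Their poses are not given: they have to be found in the camera images.
- cup: White plastic mixing cup, loose, 250 g, standing upright on the scale's pan: 90 mm tall, slightly tapered, 70 mm across outside and 62 mm inside at the rim. Origin: centre of its underside; z up.
- lid_small: Grey plastic lid, the smallest of three look-alikes: round flange 58 mm across, 4 mm thick; under it a round plug 40 mm across, 6 mm deep, on which it stands; on top a round knob 18 mm across, 10 to 32 mm above the origin. Origin: centre of the plug's underside; z up. Too small: it falls through the cup's mouth.
- lid_medium: Grey plastic lid, the middle one of three look-alikes: round flange 74 mm across, 4 mm thick; under it a round plug 56 mm across, 6 mm deep, on which it stands; on top a round knob 18 mm across, 10 to 32 mm above the origin. Origin: centre of the plug's underside; z up. Fits the cup: flange on the rim, plug inside, origin then 84 mm above the cup's.
- lid_large: Grey plastic lid, the largest of three look-alikes: round flange 90 mm across, 4 mm thick; under it a round plug 72 mm across, 6 mm deep, on which it stands; on top a round knob 18 mm across, 10 to 32 mm above the origin. Origin: centre of the plug's underside; z up. Too large: its plug does not enter the cup's mouth.
- paddle1: Flat steel stirring paddle lying on the bench, 170 mm long along its x axis: handle 14 mm wide and 8 mm thick from x = -90 to +20 mm, then a blade with three dark round marks, 28 mm wide and 6 mm thick, to x = +80 mm. Origin: on the underside, about at the centre of mass, on the handle 20 mm before the blade. z up. 140 g. Identical to the other paddle.
- paddle2: Flat steel stirring paddle lying on the bench, 170 mm long along its x axis: handle 14 mm wide and 8 mm thick from x = -90 to +20 mm, then a blade with three dark round marks, 28 mm wide and 6 mm thick, to x = +80 mm. Origin: on the underside, about at the centre of mass, on the handle 20 mm before the blade. z up. 140 g. Identical to the other paddle.
- tray: Shallow grey plastic tray, fixed: 220 mm (x) by 120 mm (y) outside, 30 mm high, walls and floor 4 mm thick, open on top. Origin: centre of its underside; x along its length. It stands at the left or the right edge of the work.
- bin: Deep grey plastic bin, fixed: 190 mm (x) by 130 mm (y) outside, 60 mm high, walls and floor 4 mm thick, open on top. Origin: centre of its underside; x along its length. It stands at the other edge, across from the tray.
- pan (a point): Top centre of the round steel pan (100 mm across) of the scale, 42 mm above the bench. The scale is a fixed dark box 180 mm (x) by 120 mm (y), 30 mm high; its middle lies 35 mm from this point towards -x of the scale, where its display is. Axes as the scale's.
- mouse: Bystander: black computer mouse, 100 by 60 mm, 34 mm high. Origin: centre of its underside.
- tin: Bystander: small closed paint tin, 72 mm across, 75 mm high. Origin: centre of its underside.
- meter: Bystander: blue hand-held colour meter with a white top, 100 by 65 mm, 58 mm high. Origin: centre of its underside.
There are look-alikes about, which are no part of the job. What is shaped like the paddle2 but turquoise is not meant.

How it is judged:
By the outcome, as a careful person would: the job done as asked, in the order asked, and still so for the second after the job is handed in, with the robot touching nothing.
It also fails if it takes over 72 s, if anything falls off the work surface, if the arm or the gripper's body presses on something with over 40 N, if the wrist force passes 120 N, or if a joint passes its speed limit or range.

## Robot

A 6-joint arm with a two-finger parallel gripper is mounted at the origin on the work surface. World frame = base frame: x ahead of the robot, y to its left, z up, the work surface at z = 0. Lengths are in m, angles in rad, forces in N, time in s.
With the tool pointing down it reaches from about 0.35 to 0.775 m from the base axis. Payload 5.5 kg.
Tool frame: the origin (TCP) lies on the centre line of the jaws, within the pads' length; the fingertips stand 11 mm ahead of it and the grasp point (between the pads) lies 8 mm behind it; z points along the fingers, y is the line along which they close (so a half turn about z gives the same grasp; the last joint's range is limited). The gripper opens to 85 mm and grips with 20 to 120 N. Pads are 22 mm wide; open, the fingers measure 114 mm over their backs; the gripper's body (76 mm by 85 mm) begins 54 mm behind the grasp point. The pads swing forward as they close: fully open they stand 13 mm farther back than shut.
Start: joints at [-1.451, 0.313, 0.046, 1.304, 0, 1.431], TCP at [0.148, -0.556, 0.242] pointing down, gripper open.
Joint ranges: [-2.76, 2.76], [-0.86, 1.69], [-1.03, 1.26], [-2.2, 2.34], [-1.47, 1.5], [-3.14, 3.14]. Speed limits (rad/s): [2.57, 2.57, 3.14, 3.14, 3.14, 3.14].

## Interface

Orientations are given as a unit quaternion [w, x, y, z].
In Python, from workcell import env, viewer, order, models gives the robot as it stands.
- The arm moves only by the tool drive_tool, never from a script. Its argument "series" is a list that holds one entry, the list of rows, each a list of 6 numbers: the shift along the tool's x, y, z each as a share of 120 mm, from -1 to 1, then the turn, a rotation vector about the tool's x, y, z each as a share of 180 degrees, from -1 to 1. A call has 1 to 20 rows; each row shifts and turns the commanded pose from where the row before left it, along the tool's axes as they then stand; what a row does not reach is not made up. A row lasts 1/8 s, in which the tool goes at most 62.5 mm and 10.7 degrees, less where a joint would pass 70% of its speed; a pose out of reach is approached as far as the arm can. A call with a number of a shift or a turn outside -1 to 1 is refused whole. A call with a gripper value outside its range is refused whole. "jaw" is the opening, from -1 (shut) to 1 (fully open), set as the call begins (left out, the last holds). The fingers move at their own pace and stop on an object; "grip_force" is the grip in N (left out, the last holds). Time passes only in rows, so rows that do not move let the fingers close. It gives the time, the measured TCP pose, the force, the opening and the grip force at its end, in the units of the state.
- env.get_state(): the state, without advancing time (a new reading comes with each control period).
- viewer.read_camera(name): name is "scene" or "top" or "wrist"; returns the picture (384x512x3 uint8, red, green, blue); there is no depth.
- viewer.camera_info(name): a dict with "intrinsics" (3x3 intrinsics, pixels), "R" (3x3) and "t" (3): a world point X has camera coordinates R X + t; the wrist camera has in their place "T_tool_cam" (4x4, takes a point from camera to tool coordinates, whose origin is the TCP and whose axes are the flange's). Camera axes: x right, y down, z forward; pixel columns grow to the right and rows downward; lengths in m; the calibration is good to about 2 mm. The wrist camera is an equidistant fisheye: a pixel r from the principal point sees the ray r / f radians off the axis. A picture is of the moment at which its call begins: read the wrist's pose just before it. camera_info takes no time and is no camera call.
- order.hand_in(): hands the job in; it is judged then, once.
Trained networks look in the newest picture that a camera, given by its name, has taken for a name from the list of things; names that differ only in an ending like _2 or _b are one class to them, and where a whole thing is asked for, a point or a joint stands for the part that bears it (a point fixed in the world has none). Each returns a list of dicts, best first, with "score" (0 to 1); they miss things now and then, are a little off and sometimes report something else, mostly with a low value. They report only what shows in the picture. A call takes as long as a camera call. They do not tell look-alikes from the thing itself.
- models.silhouettes(label, camera): "region" (384x512 bool, what is visible of it) and "location" ([column, row] in pixels, amid what is visible of it).
The state is a dict: "clock": time; "joint_pos": joint angles; "qvel": joint speeds; "tau": joint torques, N m; "tcp_pos": TCP position; "orientation": TCP orientation; "wrist_force": force on the tool from outside, world axes, zero at the start; "ft_torque": the same for the moment, N m; "finger_gap": finger opening in m; "grip_force": force on a finger pad.
Only numpy, scipy, OpenCV 4.12 (cv2) and the standard library are available. Lean on these libraries where they do the work, as an engineer would, in place of code of your own. Each camera call takes 0.05 s, during which the arm holds its last target. There are 200 camera calls.

## Working session

There is one attempt and no reset: what is moved stays moved. The work goes in short steps, Python scripts to look and compute and a tool call to move; the robot and the scene stay as the last step left them, time stands still between calls to the robot, and variables do not carry over. Pictures are saved under pics/ and viewed, at most 10 in all, crops included, and the job is handed in when it is done.

Besides the shell and the picture viewer there is one more tool, called after ">>>" by a JSON object that holds its "fn" and its "kwargs". drive_tool: Moves the arm, as the interface text tells. Its arguments: {"type":"object","properties":{"series":{"type":"array"},"jaw":{"type":"number"},"grip_force":{"type":"number"}},"required":["series"]}

```bash
ls; mkdir -p pics; python3 - <<'E'
from workcell import env, viewer, order, models
import cv2
for n in("top","scene"):
    im=viewer.read_camera(n); cv2.imwrite(f"pics/{n}0.png",cv2.resize(im[:,:,::-1],(800,600),interpolation=cv2.INTER_CUBIC))
    i=viewer.camera_info(n); print(n,i)
print(viewer.camera_info("wrist"))
s=env.get_state();print(s)
E
```

```text
pics
top {'intrinsics': array([[383.57696361,   0.        , 255.73643942],
       [  0.        , 383.57696361, 198.03075322],
       [  0.        ,   0.        ,   1.        ]]), 'R': array([[ 0.015519  , -0.99917072,  0.03764338],
       [-0.99463331, -0.01927819, -0.10165106],
       [ 0.10229246, -0.03586383, -0.99410766]]), 't': array([-0.03891664,  0.54003343,  1.02429117])}
scene {'intrinsics': array([[490.94808327,   0.        , 254.95857839],
       [  0.        , 490.94808327, 191.34120311],
       [  0.        ,   0.        ,   1.        ]]), 'R': array([[-0.24428224,  0.9696927 , -0.00471857],
       [ 0.76712833,  0.19027173, -0.61262615],
       [-0.59316129, -0.15327343, -0.79035874]]), 't': array([ 0.13649616, -0.40779184,  1.81062258])}
{'intrinsics': array([[297.31863964,   0.        , 257.68605655],
       [  0.        , 297.31863964, 189.16568192],
       [  0.        ,   0.        ,   1.        ]]), 'T_tool_cam': array([[-9.74726180e-04, -9.61372513e-01, -2.75248872e-01,
         6.84335801e-02],
       [ 9.99999507e-01, -9.88576035e-04, -8.84140712e-05,
         
[... 189 characters left out ...]
{'clock': 0.1, 'joint_pos': array([-1.45062681e+00,  3.13925321e-01,  4.50842497e-02,  1.30361549e+00,
       -1.17435007e-05,  1.43117972e+00]), 'qvel': array([-0.00087664, -0.00125934,  0.00070014,  0.00212661, -0.00105327,
       -0.00061708]), 'tau': array([ 1.85337478e-03, -4.81725776e+01,  2.99242920e+01,  1.27964621e-02,
       -1.16492711e-04,  1.75115730e-05]), 'tcp_pos': array([ 0.14762635, -0.55526221,  0.24149462]), 'orientation': array([-8.30137351e-04,  9.91575409e-01,  1.29528066e-01,  2.20010544e-06]), 'wrist_force': array([ 0.2056412 , -1.14176978, -0.80515573]), 'ft_torque': array([-0.03818776,  0.01121741, -0.02809409]), 'grip_force': 0.0, 'finger_gap': 0.0853825389853729}
```

View pics/top0.png

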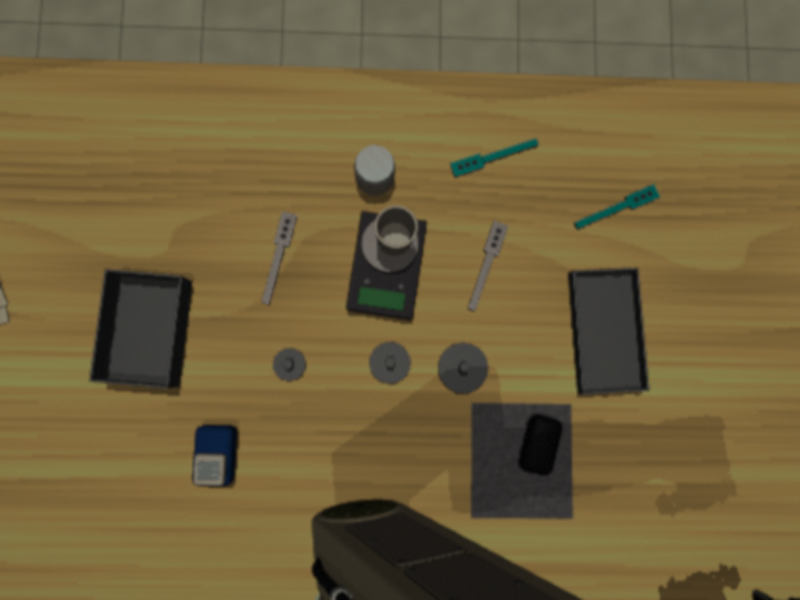

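View pics/scene0.png

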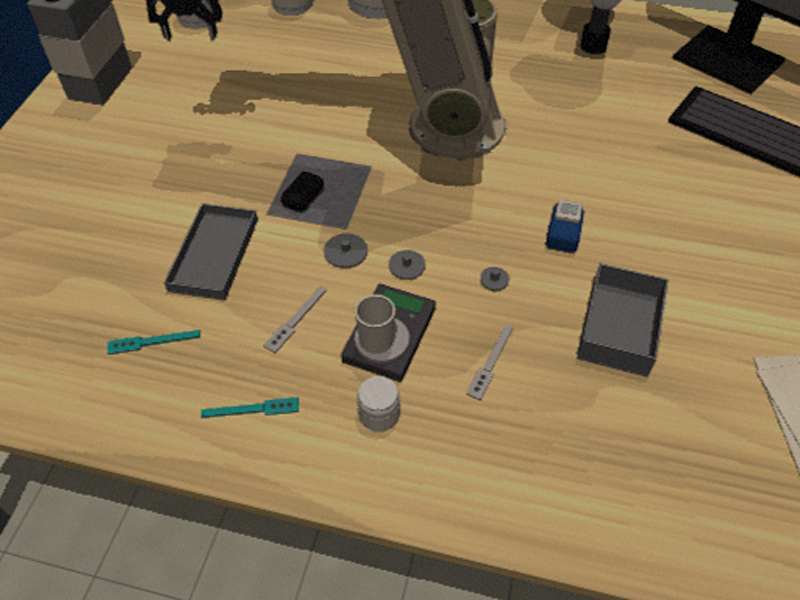

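```bash
cat > h.py <<'E'
import numpy as np, cv2
from scipy.optimize import minimize
from workcell import env, viewer, order, models
def circ(r,z): 
    a=np.linspace(0,2*np.pi,40,endpoint=False); return np.c_[r*np.cos(a),r*np.sin(a),0*a+z]
def box(x0,x1,y0,y1,z0,z1): return np.array([[x,y,z] for x in(x0,x1) for y in(y0,y1) for z in(z0,z1)])
def lid(rf,rp): return [np.r_[circ(rp,0),circ(rf,.006),circ(rf,.010)],np.r_[circ(.009,.010),circ(.009,.032)]]
M={'lid_small':lid(.029,.020),'lid_medium':lid(.037,.028),'lid_large':lid(.045,.036),
'cup':[np.r_[circ(.031,.042),circ(.035,.132)]],
'paddle1':[box(-.09,.02,-.007,.007,0,.008),box(.02,.08,-.014,.014,0,.006)],
'tray':[box(-.11,.11,-.06,.06,0,.03)],'bin':[box(-.095,.095,-.065,.065,0,.06)],
'tin':[np.r_[circ(.036,0),circ(.036,.075)]],'mouse':[box(-.05,.05,-.03,.03,0,.034)],'meter':[box(-.05,.05,-.0325,.0325,0,.058)]}
C={n:viewer.camera_info(n) for n in("top","scene")}
def proj(c,P):
    i=C[c]; q=(P@i['R'].T+i['t'])@i['intrinsics'].T; return q[:,:2]/q[:,2:]
def deproj(c,uv,z):
    i=C[c]; d=i['R'].T@np.linalg.solve(i['intrinsics'],[*uv,1]); o=-i['R'].T@i['t']; return o+d*(z-o[2])/d[2]
S=4
def render(c,n,p):
    m=np.zeros((384*S,512*S),np.uint8); co,si=np.cos(p[2]),np.sin(p[2]); R=np.array([[co,-si,0],[si,co,0],[0,0,1]])
    for part in M[n]:
        uv=((proj(c,part@R.T+[p[0],p[1],0])+.5)*S-.5)
        cv2.fillConvexPoly(m,cv2.convexHull(np.round(uv*16).astype(np.int32)),1,shift=4)
    return m
def fit(n,masks,p0):
    big={c:cv2.resize(m.astype(np.uint8),None,fx=S,fy=S,interpolation=cv2.INTER_NEAREST) for c,m in masks.items()}
    def cost(q):
        p=q/np.array([1000,1000,50]); t=0
        for c,m in big.items():
            r=render(c,n,p); t+=1-(r&m).sum()/max(1,(r|m).sum())
        return t/len(big)
    q0=np.array(p0)*[1000,1000,50]
    r=minimize(cost,q0,method='Nelder-Mead',options=dict(initial_simplex=q0+np.r_[np.zeros((1,3)),np.diag([8,8,8.])],xatol=.1,fatol=1e-4,maxiter=150))
    return r.x/[1000,1000,50],1-r.fun
E
cat > m1.py <<'E'
from h import *
for n in C: viewer.read_camera(n)
g={'lid_small':[(289,364)],'lid_medium':[(390,362)],'lid_large':[(462,367)],'cup':[(397,235)],'paddle1':[(280,258),(488,265)],'tray':[(608,332)],'bin':[(142,330)],'tin':[(375,170)],'mouse':[(541,444)],'meter':[(215,455)]}
yaw={'paddle1':-.2}
for n,l in g.items():
    det={c:models.silhouettes(n,c) for c in C}
    for uv in l:
        z=M[n][0][:,2].mean(); X=deproj('top',np.array(uv)*.64,z); ms={}
        for c in C:
            u=proj(c,X[None])[0]
            k=sorted((np.hypot(*(np.array(d['location'])-u)),-d['score'],j) for j,d in enumerate(det[c]))
            if k and k[0][0]<15: ms[c]=det[c][k[0][2]]['region']
        for s in [['top'],['scene'],['top','scene']]:
            if all(c in ms for c in s): p,q=fit(n,{c:ms[c] for c in s},[X[0],X[1],yaw.get(n,0)]); print(n,s,np.round(p,4),round(q,3))
E
python3 m1.py
```

```text
lid_small ['top'] [0.4427 0.165  0.0188] 0.949
lid_small ['scene'] [0.4427 0.1653 0.0262] 0.854
lid_small ['top', 'scene'] [0.4428 0.1651 0.0466] 0.9
lid_medium ['top'] [ 0.4477 -0.0124 -0.0233] 0.95
lid_medium ['scene'] [ 0.447  -0.0142  0.2089] 0.832
lid_medium ['top', 'scene'] [ 0.4478 -0.0127  0.0677] 0.889
lid_large ['scene'] [ 0.4432 -0.142   0.0384] 0.913
cup ['scene'] [ 0.6654 -0.0163  0.1217] 0.959
paddle1 ['top'] [ 0.6352  0.1916 -0.2215] 0.829
paddle1 ['scene'] [ 0.6372  0.1916 -0.218 ] 0.851
paddle1 ['top', 'scene'] [ 0.6364  0.1915 -0.2198] 0.837
paddle1 ['top'] [ 0.6281 -0.186  -0.3253] 0.849
paddle1 ['scene'] [ 0.6312 -0.1863 -0.3269] 0.855
paddle1 ['top', 'scene'] [ 0.6318 -0.1869 -0.33  ] 0.844
tray ['top'] [ 0.5106 -0.4023  0.0663] 0.971
tray ['scene'] [ 0.5086 -0.4035  0.0756] 0.923
tray ['top', 'scene'] [ 0.5104 -0.4024  0.0628] 0.945
bin ['top'] [ 0.4973  0.4138 -0.0687] 0.976
bin ['scene'] [ 0.4997  0.4132 -0.0652] 0.976
bin ['top', 'scene'] [ 0.4981  0.4136 -0.0675] 0.972
tin ['top'] [0.7846 0.0217 0.0726] 0.932
tin ['scene'] [0.7899 0.0206 0.1103] 0.904
tin ['top', 'scene'] [0.7871 0.0213 0.0645] 0.905
mouse ['top'] [ 0.3101 -0.2778 -0.2289] 0.852
mouse ['scene'] [ 0.3106 -0.2786 -0.036 ] 0.76
mouse ['top', 'scene'] [ 0.3092 -0.279  -0.1503] 0.795
meter ['top'] [ 0.2876  0.2778 -0.0181] 0.833
meter ['scene'] [ 0.2875  0.2815 -0.0307] 0.868
meter ['top', 'scene'] [ 0.2862  0.2821 -0.0333] 0.849
```

>>> {"fn": "drive_tool", "kwargs": {"series": [[[0,0,-0.117,0,0,0.04135],[0,0,-0.117,0,0,0.04135],[0.279,-0.375,0,0,0,0],[0.279,-0.375,0,0,0,0],[0.279,-0.375,0,0,0,0],[0.279,-0.375,0,0,0,0],[0.279,-0.375,0,0,0,0],[0.279,-0.375,0,0,0,0],[0.279,-0.375,0,0,0,0],[0.279,-0.375,0,0,0,0],[0.279,-0.375,0,0,0,0],[0.279,-0.375,0,0,0,0],[0.279,-0.375,0,0,0,0],[0.279,-0.375,0,0,0,0],[0,0,0,0,0,0],[0,0,0,0,0,0]]], "jaw": -0.1, "grip_force": 40}}

```text
clock: 3.2
tcp_pos: [0.5492, -0.0156, 0.2701]
orientation: [0.0, 1.0, 0.0, -0.0]
wrist_force: [0.0, -0.4, -0.1]
finger_gap: 0.0384
grip_force: 0.0
```

```bash
cat >> h.py <<'E'
from scipy.spatial.transform import Rotation as Ro
W=viewer.camera_info("wrist"); ws={}
def shoot():
    s=env.get_state(); q=s['orientation']; T=np.eye(4); T[:3,:3]=Ro.from_quat([*q[1:],q[0]]).as_matrix(); T[:3,3]=s['tcp_pos']
    ws['T']=np.linalg.inv(T@W['T_tool_cam']); im=viewer.read_camera("wrist"); return im
_proj=proj
def proj(c,P):
    if c!='wrist': return _proj(c,P)
    q=P@ws['T'][:3,:3].T+ws['T'][:3,3]; K=W['intrinsics']; r=np.hypot(q[:,0],q[:,1]); th=np.arctan2(r,q[:,2])
    return np.c_[q[:,0]/r*th*K[0,0]+K[0,2],q[:,1]/r*th*K[1,1]+K[1,2]]
def wfit(n,x,y,yaw=0,maxd=25):
    z=M[n][0][:,2].mean(); u=proj('wrist',np.array([[x,y,z]]))[0]; det=models.silhouettes(n,'wrist')
    k=sorted((np.hypot(*(np.array(d['location'])-u)),j) for j,d in enumerate(det))
    if not k or k[0][0]>maxd: print(n,'none',u,k); return
    m=det[k[0][1]]['region']; p,q=fit(n,{'wrist':m},[x,y,yaw]); print(n,np.round(p,4),round(q,3),np.round(u)); return m
E
python3 - <<'E'
from h import *
im=shoot()
a=wfit('lid_medium',.4477,-.0126); b=wfit('cup',.6654,-.0163); wfit('lid_small',.4427,.1651); wfit('lid_large',.4432,-.142)
for m in (a,b):
    if m is not None:
        c,_=cv2.findContours(m.astype(np.uint8),0,1); im=cv2.drawContours(im.copy(),c,-1,(255,0,0),1)
cv2.imwrite('pics/w1.png',im[:,:,::-1])
E
```

```text
lid_medium [ 0.4476 -0.014  -0.0193] 0.954 [255. 226.]
cup [ 0.6633 -0.0176  0.0863] 0.962 [258.  62.]
lid_small [0.4416 0.1642 0.1867] 0.956 [140. 228.]
lid_large [ 0.4403 -0.1443  0.2063] 0.911 [342. 228.]
```

View pics/w1.png

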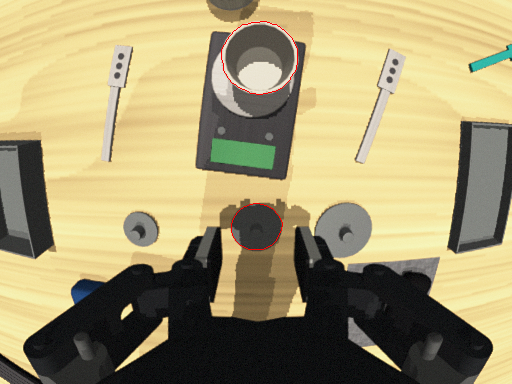

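>>> {"fn": "drive_tool", "kwargs": {"series": [[[-0.2823,-0.005,0.3,0,0,0],[-0.2823,-0.005,0.3,0,0,0],[-0.2823,-0.006,0.3,0,0,0],[0,0,0.35,0,0,0],[0,0,0.35,0,0,0],[0,0,0.3,0,0,0],[0,0,0.155,0,0,0],[0,0,0,0,0,0],[0,0,0,0,0,0]]]}}

```text
clock: 4.58
tcp_pos: [0.4485, -0.0144, 0.0247]
orientation: [0.0, 1.0, -0.0, 0.001]
wrist_force: [-0.9, 0.5, 0.3]
finger_gap: 0.0386
grip_force: 0.0
```

>>> {"fn": "drive_tool", "kwargs": {"series": [[[0,0,0,0,0,0],[0,0,0,0,0,0],[0,0,0,0,0,0],[0,0,0,0,0,0]]], "jaw": -1}}

```text
clock: 5.08
tcp_pos: [0.4489, -0.0142, 0.025]
orientation: [0.001, 1.0, -0.0, 0.001]
wrist_force: [-0.7, -0.4, 6.2]
finger_gap: 0.0164
grip_force: 39.0
```

>>> {"fn": "drive_tool", "kwargs": {"series": [[[0,0,-0.2,0,0,0],[0,0,-0.42,0,0,0],[0,0,-0.42,0,0,0],[0,0,-0.418,0,0,0],[0.36,0.005,0,0,0,0],[0.36,0.005,0,0,0,0],[0.36,0.005,0,0,0,0],[0.36,0.005,0,0,0,0],[0.363,0.003,0,0,0,0],[0,0,0,0,0,0],[0,0,0,0,0,0]]]}}

```text
clock: 6.45
tcp_pos: [0.6634, -0.0164, 0.1983]
orientation: [-0.0, 1.0, 0.0, -0.001]
wrist_force: [0.8, -0.2, 0.7]
finger_gap: 0.0164
grip_force: 39.1
```

```bash
python3 - <<'E'
from h import *
im=shoot(); s=env.get_state(); p=s['tcp_pos']; print(p,s['finger_gap'],s['grip_force'])
t=viewer.read_camera("scene")
o=im.copy()
for n,dz,x,y in(('lid_medium',p[2]-.0245,p[0]-.0013,p[1]),('cup',0,.664,-.017)):
    for part in M[n]:
        uv=proj('wrist',part+[x,y,dz]); cv2.polylines(o,[cv2.convexHull(np.round(uv).astype(np.int32))],True,(255,0,0),1)
u=proj('scene',np.array([[.664,-.017,.15]]))[0].astype(int)
a=cv2.resize(o[60:300,100:420],(640,480)); b=cv2.resize(t[u[1]-50:u[1]+70,u[0]-40:u[0]+40],(0,0),fx=4,fy=4,interpolation=2)[:480]
cv2.imwrite('pics/w2.png',np.hstack([a[:, :480],b])[:,:,::-1])
M['lid_medium']=[q+[0,0,p[2]-.0245] for q in M['lid_medium']]
wfit('lid_medium',p[0]-.0013,p[1])
E
```

```text
[ 0.66316894 -0.01643338  0.1987835 ] 0.016178983598386952 39.099252820014954
lid_medium [ 0.6614 -0.0169  0.2367] 0.692 [257. 236.]
```

View pics/w2.png

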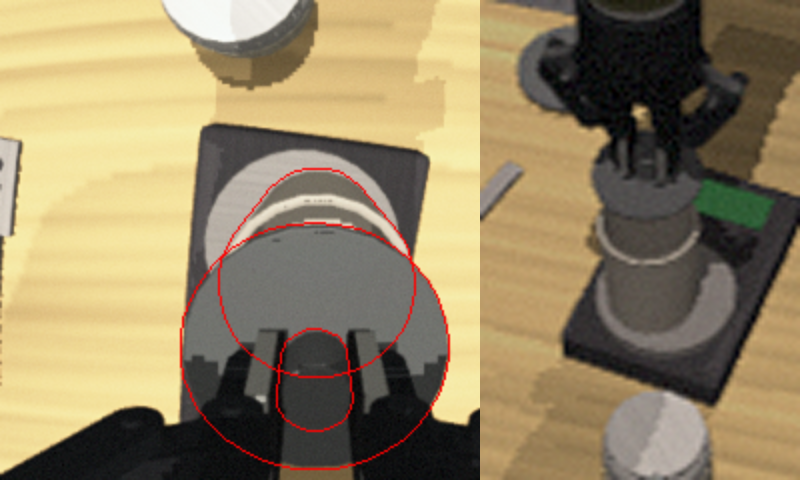

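```bash
python3 - <<'E'
from h import *
im=shoot(); im2=im.copy(); print(env.get_state()['tcp_pos'])
for r,col in((.035,(255,0,0)),(.031,(0,0,255))):
    uv=proj('wrist',circ(r,.132)+[.664,-.017,0])
    big=cv2.resize(im2,None,fx=6,fy=6,interpolation=cv2.INTER_NEAREST) if r==.035 else big
    cv2.polylines(big,[np.round((uv+.5)*6-.5).astype(np.int32)],True,col,1)
cv2.imwrite('pics/w3.png',big[138*6:190*6,200*6:320*6][:,:,::-1])
E
```

```text
[ 0.66335355 -0.01652727  0.19955708]
```

View pics/w3.png

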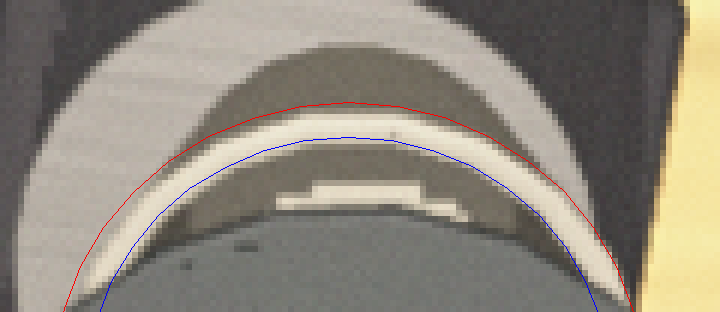

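>>> {"fn": "drive_tool", "kwargs": {"series": [[[0.01,0.007,0,0,0,0],[0,0,0.13,0,0,0],[0,0,0.13,0,0,0],[0,0,0.08,0,0,0],[0,0,0.04,0,0,0],[0,0,0.01,0,0,0],[0,0,0,0,0,0]]]}}

```text
clock: 7.52
tcp_pos: [0.6656, -0.0175, 0.1522]
orientation: [0.0, 1.0, 0.0, 0.0]
wrist_force: [-0.6, 0.2, -1.3]
finger_gap: 0.0166
grip_force: 39.1
```

>>> {"fn": "drive_tool", "kwargs": {"series": [[[-0.004,0,0.009,0,0,0],[0,0,0.006,0,0,0],[0,0,0,0,0,0]]]}}

```text
clock: 7.9
tcp_pos: [0.6653, -0.0175, 0.1512]
orientation: [0.0, 1.0, -0.0, 0.001]
wrist_force: [-0.4, 0.1, 4.8]
finger_gap: 0.0162
grip_force: 39.6
```

>>> {"fn": "drive_tool", "kwargs": {"series": [[[0,0,0,0,0,0],[0,0,0,0,0,0],[0,0,-0.1,0,0,0],[0,0,-0.3,0,0,0],[-0.15,0,-0.4,0,0,0],[-0.3,0,0,0,0,0],[0,0,0,0,0,0],[0,0,0,0,0,0]]], "jaw": -0.3}}

```text
clock: 8.9
tcp_pos: [0.6114, -0.0175, 0.2467]
orientation: [0.0, 1.0, -0.0, 0.001]
wrist_force: [0.2, 0.4, -1.0]
finger_gap: 0.03
grip_force: 0.0
```

```bash
python3 - <<'E'
from h import *
im=shoot(); print(env.get_state()['tcp_pos']); b=viewer.read_camera("scene")
L=[q+[0,0,.126] for q in M['lid_medium']]; M['lidc']=L
o=im.copy()
for part in L:
    cv2.polylines(o,[cv2.convexHull(np.round(proj('wrist',part+[.6635,-.0175,0])).astype(np.int32))],True,(255,0,0),1)
u=proj('scene',np.array([[.664,-.017,.1]]))[0].astype(int)
a=o[20:220,160:360]; bb=b[u[1]-50:u[1]+50,u[0]-50:u[0]+50]
cv2.imwrite('pics/w4.png',np.hstack([cv2.resize(a,(400,400)),cv2.resize(bb,(400,400),interpolation=2)])[:,:,::-1])
M['lid_medium']=L; wfit('lid_medium',.6635,-.0175)
wfit('lid_small',.442,.1647); wfit('lid_large',.4415,-.143); wfit('paddle1',.6364,.1915,-.22);wfit('paddle1',.631,-.1865,-.327)
E
```

```text
[ 0.61162524 -0.01755127  0.24632404]
lid_medium [ 0.664  -0.0181  0.2031] 0.97 [257. 126.]
lid_small [ 0.442   0.1678 -0.0256] 0.295 [140. 271.]
lid_large [ 0.4417 -0.1456  0.0881] 0.269 [341. 273.]
paddle1 [ 0.6372  0.1911 -0.2298] 0.916 [106. 145.]
paddle1 [ 0.6296 -0.1887 -0.3215] 0.927 [383. 148.]
```

View pics/w4.png

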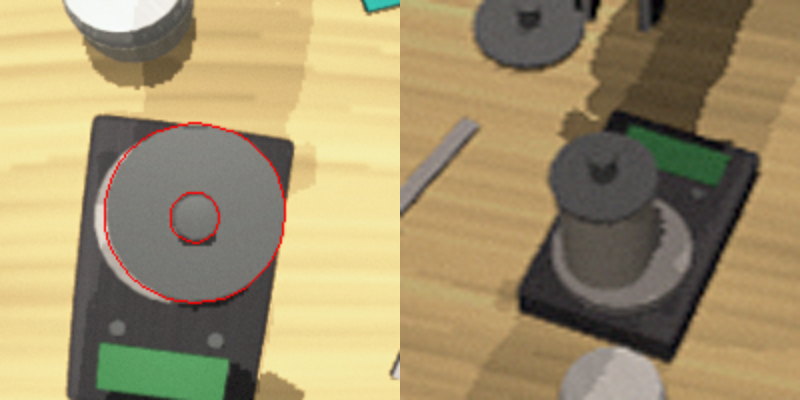

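>>> {"fn": "drive_tool", "kwargs": {"series": [[[-0.283,-0.303,0,0,0,0],[-0.283,-0.303,0,0,0,0],[-0.283,-0.303,0.2,0,0,0],[-0.283,-0.303,0.2,0,0,0],[-0.283,-0.304,0.2,0,0,0],[0,0,0.45,0,0,0],[0,0,0.45,0,0,0],[0,0,0.3,0,0,0],[0,0,0.042,0,0,0],[0,0,0,0,0,0],[0,0,0,0,0,0]]]}}

```text
clock: 10.62
tcp_pos: [0.4429, 0.1198, 0.0277]
orientation: [-0.019, 0.999, 0.032, 0.001]
wrist_force: [-0.1, -0.3, -0.5]
finger_gap: 0.0296
grip_force: 0.0
```

>>> {"fn": "drive_tool", "kwargs": {"series": [[[0,0,0,0,0,0],[0,0,0,0,0,0],[0,0,0,0,0,0]]], "jaw": -1}}

```text
clock: 11.0
tcp_pos: [0.4415, 0.1197, 0.0265]
orientation: [-0.019, 0.999, 0.032, -0.0]
wrist_force: [-0.3, -0.1, 0.8]
finger_gap: 0.0
grip_force: 0.0
```

>>> {"fn": "drive_tool", "kwargs": {"series": [[[0,0,-0.25,0,0,0],[0,0,-0.25,-0.0121,0,0.0204],[0,-0.19,0,0,0,0],[0,-0.19,0,0,0,0],[0,0,0,0,0,0],[0,0,0,0,0,0]]], "jaw": -0.1}}

```text
clock: 11.75
tcp_pos: [0.4409, 0.1167, 0.0862]
orientation: [-0.019, 0.999, 0.03, -0.002]
wrist_force: [0.4, -0.3, -0.7]
finger_gap: 0.0383
grip_force: 0.0
```

```bash
python3 - <<'E'
from h import *
im=shoot(); s=env.get_state(); print(s['tcp_pos'],s['orientation'],s['joint_pos'])
wfit('lid_small',.442,.1647,maxd=40); wfit('paddle1',.6368,.1912,-.225)
E
```

```text
[0.44102595 0.11662292 0.08632915] [-0.01861426  0.99938777  0.0295329  -0.00232291] [ 0.05814102  0.19878307 -0.51382525  0.86176927  0.03734825  3.14058201]
lid_small [0.4411 0.1643 0.1571] 0.938 [198. 193.]
paddle1 none [179.65292664 -51.7839371 ] [(np.float64(81.08932063033757), 0)]
```

>>> {"fn": "drive_tool", "kwargs": {"series": [[[0,0,0,-0.0119,0.0015,0],[0,0,0,0,0,-0.0535],[0,0,0,0,0,-0.0535],[0,0,0,0,0,-0.0535],[0,0,0,0,0,-0.0535],[0,0,0,0,0,-0.0535],[0,0,0,0,0,-0.0535],[0,0,0,0,0,-0.0535],[0,0,0,0,0,-0.0535],[0,0,0,0,0,-0.0535],[0,0,0,0,0,0]]]}}

```text
clock: 13.28
tcp_pos: [0.442, 0.1102, 0.0871]
orientation: [-0.001, 0.705, 0.709, 0.002]
wrist_force: [-0.3, 0.2, 0.4]
finger_gap: 0.0387
grip_force: 0.0
```

>>> {"fn": "drive_tool", "kwargs": {"series": [[[0.226,0,0,0,0,0],[0.226,0,0,0,0,0],[0,0,0.25,0,0,0],[0,0,0.2,0,0,0],[0,0,0.072,0,0,0],[0,0,0,0,0,0],[0,0,0,0,0,0]]]}}

```text
clock: 14.15
tcp_pos: [0.4425, 0.1649, 0.0255]
orientation: [-0.0, 0.705, 0.71, 0.003]
wrist_force: [-0.3, 0.3, 0.6]
finger_gap: 0.0383
grip_force: 0.0
```

>>> {"fn": "drive_tool", "kwargs": {"series": [[[0,0,0,0,0,0],[0,0,0,0,0,0],[0,0,0,0,0,0],[0,0,0,0,0,0]]], "jaw": -1}}

```text
clock: 14.65
tcp_pos: [0.4426, 0.165, 0.0257]
orientation: [-0.0, 0.704, 0.71, 0.003]
wrist_force: [-0.9, 0.2, 6.3]
finger_gap: 0.0159
grip_force: 39.0
```

>>> {"fn": "drive_tool", "kwargs": {"series": [[[0,0,-0.3,0,0,0],[0,0,-0.4,0,0,0],[0.1,0.04,-0.127,0,0,0],[0.323,0.139,0,0,0,0],[0.323,0.139,0,0,0,0],[0.323,0.139,0,0,0,0],[0.323,0.139,0,0,0,0],[0.323,0.139,0,0,0,0],[0.323,0.139,0,0,0,0],[0,0,0,0,0,0],[0,0,0,0,0,0]]]}}

```text
clock: 16.02
tcp_pos: [0.5438, 0.4093, 0.1248]
orientation: [-0.001, 0.704, 0.71, 0.002]
wrist_force: [-1.0, -0.3, -0.6]
finger_gap: 0.0164
grip_force: 39.2
```

>>> {"fn": "drive_tool", "kwargs": {"series": [[[0,0.035,0.25,0,0,0],[0,0,0.3,0,0,0],[0,0,0.17,0,0,0],[0,0,0.04,0,0,0],[0,0,0,0,0,0]]]}}

```text
clock: 16.65
tcp_pos: [0.5489, 0.4097, 0.0349]
orientation: [-0.001, 0.705, 0.71, 0.003]
wrist_force: [-0.3, -0.1, -0.8]
finger_gap: 0.0165
grip_force: 39.2
```

>>> {"fn": "drive_tool", "kwargs": {"series": [[[0,0,0,0,0,0],[0,0,0,0,0,0],[0,0,-0.2,0,0,0],[0,0,-0.4,0,0,0],[0,0,-0.4,0,0,0]]], "jaw": -0.3}}

```text
clock: 17.27
tcp_pos: [0.5484, 0.4097, 0.1559]
orientation: [-0.001, 0.704, 0.71, 0.003]
wrist_force: [0.1, 0.0, 0.3]
finger_gap: 0.0295
grip_force: 0.0
```

>>> {"fn": "drive_tool", "kwargs": {"series": [[[-0.419,-0.0807,0,0,0,0],[-0.419,-0.0807,0,0,0,0],[-0.419,-0.0807,0,0,0,0],[-0.419,-0.0807,0,0,0,0],[-0.419,-0.0807,0,0,0,0],[-0.419,-0.0807,0,0,0,0],[-0.419,-0.0807,0,0,0,0],[-0.419,-0.0807,0,0,0,0],[-0.419,-0.0807,0,0,0,0],[-0.419,-0.0807,0,0,0,0],[-0.419,-0.0807,0,0,0,0],[0,0,0.2,0,0,0],[0,0,0,0,0,0]]], "jaw": -0.1}}

```text
clock: 18.9
tcp_pos: [0.4453, -0.1442, 0.1266]
orientation: [-0.002, 0.705, 0.709, 0.002]
wrist_force: [-1.2, 0.2, -0.1]
finger_gap: 0.0385
grip_force: 0.0
```

```bash
python3 - <<'E'
from h import *
im=shoot(); s=env.get_state(); print(s['tcp_pos'],s['orientation'],s['joint_pos'])
wfit('lid_large',.442,-.143,maxd=40)
E
```

```text
[ 0.44600299 -0.14390321  0.12733443] [-0.0014126   0.70440551  0.70979198  0.00249658] [-0.48715835  0.18055345 -0.42191041  0.96958711  0.00559816  1.0760168 ]
lid_large [ 0.4404 -0.1441  0.1219] 0.978 [255. 185.]
```

>>> {"fn": "drive_tool", "kwargs": {"series": [[[0,-0.042,0,0,0,0],[0,0,0.35,0,0,0],[0,0,0.35,0,0,0],[0,0,0.14,0,0,0],[0,0,0,0,0,0],[0,0,0,0,0,0]]]}}

```text
clock: 19.75
tcp_pos: [0.4426, -0.1437, 0.0275]
orientation: [-0.0, 0.704, 0.71, 0.003]
wrist_force: [0.6, -0.2, 0.3]
finger_gap: 0.0385
grip_force: 0.0
```

>>> {"fn": "drive_tool", "kwargs": {"series": [[[0,0,0,0,0,0],[0,0,0,0,0,0],[0,0,0,0,0,0],[0,0,0,0,0,0]]], "jaw": -1}}

```text
clock: 20.25
tcp_pos: [0.4428, -0.144, 0.0278]
orientation: [0.0, 0.704, 0.71, 0.003]
wrist_force: [-1.1, 1.5, 6.4]
finger_gap: 0.0161
grip_force: 38.9
```

>>> {"fn": "drive_tool", "kwargs": {"series": [[[0,0,-0.3,0,0,0],[0,0,-0.4,0,0,0],[0,0,-0.19,0,0,0],[0.4245,0.0125,0,0,0,0],[0.4245,0.0125,0,0,0,0],[0.4245,0.0125,0,0,0,0],[0.4245,0.0125,0,0,0,0],[0.4245,0.0125,0,0,0,0],[0.4245,0.0125,0,0,0,0],[0.4245,0.0125,0,0,0,0],[0.4245,0.0125,0,0,0,0],[0.4245,0.0125,0,0,0,0],[0.4245,0.0125,0,0,0,0],[0.4245,0.0125,0,0,0,0],[0,0,0,0,0,0],[0,0,0,0,0,0]]]}}

```text
clock: 22.25
tcp_pos: [0.4531, 0.4159, 0.1358]
orientation: [-0.001, 0.704, 0.71, 0.002]
wrist_force: [0.1, 0.5, -0.9]
finger_gap: 0.016
grip_force: 39.3
```

>>> {"fn": "drive_tool", "kwargs": {"series": [[[0,0.05,0,0,0,0],[0,0,0.25,0,0,0],[0,0,0.3,0,0,0],[0,0,0.2,0,0,0],[0,0,0.08,0,0,0],[0,0,0,0,0,0]]]}}

```text
clock: 23.0
tcp_pos: [0.46, 0.416, 0.0364]
orientation: [-0.001, 0.705, 0.71, 0.002]
wrist_force: [0.6, -0.6, 0.8]
finger_gap: 0.0163
grip_force: 39.3
```

>>> {"fn": "drive_tool", "kwargs": {"series": [[[0,0,0,0,0,0],[0,0,0,0,0,0],[0,0,-0.2,0,0,0],[0,0,-0.4,0,0,0],[0,0,-0.4,0,0,0]]], "jaw": -0.3}}

```text
clock: 23.62
tcp_pos: [0.4594, 0.4163, 0.1583]
orientation: [-0.001, 0.704, 0.71, 0.003]
wrist_force: [1.7, 0.7, -0.4]
finger_gap: 0.0301
grip_force: 0.0
```

>>> {"fn": "drive_tool", "kwargs": {"series": [[[0,0,0,0,0,-0.0534],[0,0,0,0,0,-0.0534],[0,0,0,0,0,-0.0534],[0,0,0,0,0,-0.0534],[0,0,0,0,0,-0.0534],[0,0,0,0,0,-0.0534],[0,0,0,0,0,-0.0534],[0,0,0,0,0,-0.0534],[-0.31,-0.2495,0,0,0,0],[-0.31,-0.2495,0,0,0,0],[-0.31,-0.2495,0,0,0,0],[-0.31,-0.2495,0,0,0,0],[-0.31,-0.2495,0,0,0,0],[-0.31,-0.2495,0,0,0,0],[0,0,0.2,0,0,0],[0,0,0,0,0,0],[0,0,0,0,0,0]]]}}

```text
clock: 25.75
tcp_pos: [0.6378, 0.1928, 0.1327]
orientation: [0.001, 0.11, 0.994, 0.003]
wrist_force: [-0.1, 1.3, 1.0]
finger_gap: 0.0299
grip_force: 0.0
```

```bash
python3 - <<'E'
from h import *
im=shoot(); s=env.get_state(); print(s['tcp_pos'],s['orientation'],s['joint_pos'])
cv2.imwrite('pics/w5.png',im[:,:,::-1])
wfit('paddle1',.637,.1913,-.226,maxd=60)
E
```

```text
[0.63806093 0.19299317 0.13301487] [0.00155721 0.10960119 0.99397043 0.00281872] [0.17143021 0.53278087 0.11046721 1.14392585 0.00455149 0.39108536]
paddle1 [ 0.6353  0.1901 -0.2268] 0.957 [256. 185.]
```

>>> {"fn": "drive_tool", "kwargs": {"series": [[[0.015,-0.025,0.25,0,0,0],[0,0,0.35,0,0,0],[0,0,0.3,0,0,0],[0,0,0.095,0,0,0],[0,0,0,0,0,0],[0,0,0,0,0,0]]]}}

```text
clock: 26.6
tcp_pos: [0.6371, 0.1908, 0.0141]
orientation: [0.002, 0.11, 0.994, 0.003]
wrist_force: [-0.5, 0.5, 1.1]
finger_gap: 0.0296
grip_force: 0.0
```

>>> {"fn": "drive_tool", "kwargs": {"series": [[[0,0,0,0,0,0],[0,0,0,0,0,0],[0,0,0,0,0,0],[0,0,0,0,0,0]]], "jaw": -1, "grip_force": 60}}

```text
clock: 27.1
tcp_pos: [0.6369, 0.1906, 0.0139]
orientation: [0.002, 0.11, 0.994, 0.003]
wrist_force: [-1.2, -0.2, 5.9]
finger_gap: 0.0117
grip_force: 59.2
```

>>> {"fn": "drive_tool", "kwargs": {"series": [[[0,0,-0.2,0,0,0],[0,0,-0.45,0,0,0],[0,0,-0.45,0,0,0],[0,0,-0.45,0,0,0],[0,0,-0.42,0,0,0],[0,0,0,0,0,-0.0462],[0,0,0,0,0,-0.0462],[0,0,0,0,0,0]]]}}

```text
clock: 28.1
tcp_pos: [0.6351, 0.189, 0.2486]
orientation: [0.001, -0.034, 0.999, 0.002]
wrist_force: [0.2, 0.6, -1.7]
finger_gap: 0.0115
grip_force: 58.7
```

>>> {"fn": "drive_tool", "kwargs": {"series": [[[0.104,-0.389,0,0,0,0],[0.104,-0.389,0,0,0,0],[0.104,-0.389,0,0,0,0],[0.104,-0.389,0,0,0,0],[0.104,-0.389,0,0,0,0],[0.104,-0.389,0,0,0,0],[0.104,-0.389,0,0,0,0],[0.104,-0.389,0,0,0,0],[0.104,-0.389,0,0,0,0],[0.104,-0.389,0,0,0,0],[0.104,-0.389,0,0,0,0],[0.104,-0.389,0,0,0,0],[0.104,-0.389,0,0,0,0],[0,0,0.3,0,0,0],[0,0,0.3,0,0,0],[0,0,0,0,0,0],[0,0,0,0,0,0]]]}}

```text
clock: 30.22
tcp_pos: [0.5161, -0.4273, 0.1746]
orientation: [0.002, -0.034, 0.999, 0.002]
wrist_force: [-0.0, 0.4, -0.8]
finger_gap: 0.0114
grip_force: 58.9
```

```bash
python3 - <<'E'
from h import *
im=shoot(); s=env.get_state(); print(s['tcp_pos'],s['orientation'],s['joint_pos'],s['finger_gap'])
o=im
for p,d in((M['tray'][0],[.51,-.4025,.065]),):
    R=Ro.from_euler('z',d[2]).as_matrix()
    q=box(-.11,.11,-.06,.06,.03,.03)@R.T+[d[0],d[1],0]
    cv2.polylines(o,[cv2.convexHull(np.round(proj('wrist',q)).astype(np.int32))],True,(255,0,0),1)
cv2.imwrite('pics/w6.png',o[:,:,::-1])
E
```

```text
[ 0.51654808 -0.42770183  0.17532725] [ 0.00215541 -0.03447687  0.99940213  0.00144109] [-0.81338973  0.52387677  0.20116502  1.2473939   0.00513937 -0.88235558] 0.011664388611770755
```

View pics/w6.png

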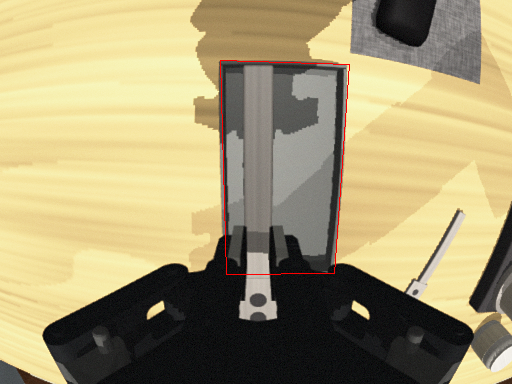

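>>> {"fn": "drive_tool", "kwargs": {"series": [[[0,0,0.35,0,0,0],[0,0,0.4,0,0,0],[0,0,0.3,0,0,0],[0,0,0.17,0,0,0],[0,0,0.07,0,0,0],[0,0,0,0,0,0],[0,0,0,0,0,0]]]}}

```text
clock: 31.15
tcp_pos: [0.5172, -0.4274, 0.0205]
orientation: [0.002, -0.035, 0.999, 0.001]
wrist_force: [0.4, -0.4, -1.1]
finger_gap: 0.0115
grip_force: 58.9
```

>>> {"fn": "drive_tool", "kwargs": {"series": [[[0,0,0,0,0,0],[0,0,0,0,0,0],[0,0,-0.15,0,0,0],[0,0,-0.4,0,0,0],[0,0,-0.4,0,0,0],[0,0,0,0,0,0]]], "jaw": -0.5}}

```text
clock: 31.9
tcp_pos: [0.5183, -0.4295, 0.1396]
orientation: [0.005, -0.035, 0.999, -0.002]
wrist_force: [-0.2, -0.4, -0.3]
finger_gap: 0.0216
grip_force: 0.0
```

>>> {"fn": "drive_tool", "kwargs": {"series": [[[0,0,0,0,0,0.0417],[0,0,0,0,0,0.0417],[0,0,0,0,0,0.0417],[-0.0407,0.3673,0,0,0,0],[-0.0407,0.3673,0,0,0,0],[-0.0407,0.3673,0,0,0,0],[-0.0407,0.3673,0,0,0,0],[-0.0407,0.3673,0,0,0,0],[-0.0407,0.3673,0,0,0,0],[0,0,0,0,0,0],[0,0,0,0,0,0]]], "jaw": -0.3}}

```text
clock: 33.28
tcp_pos: [0.6275, -0.1856, 0.134]
orientation: [0.001, 0.161, 0.987, 0.002]
wrist_force: [-0.7, 0.2, -0.7]
finger_gap: 0.0301
grip_force: 0.0
```

```bash
python3 - <<'E'
from h import *
im=shoot(); s=env.get_state(); print(s['tcp_pos'],s['orientation'],s['finger_gap'])
wfit('paddle1',.63,-.188,-.323,maxd=60)
E
```

```text
[ 0.62728633 -0.18621719  0.13400589] [5.86972103e-04 1.61344507e-01 9.86894818e-01 2.49476542e-03] 0.029875014411581486
paddle1 [ 0.6292 -0.1879 -0.3306] 0.948 [257. 188.]
```

>>> {"fn": "drive_tool", "kwargs": {"series": [[[-0.018,-0.011,0.25,0,0,0],[0,0,0.35,0,0,0],[0,0,0.3,0,0,0],[0,0,0.1,0,0,0],[0,0,0,0,0,0],[0,0,0,0,0,0]]]}}

```text
clock: 34.12
tcp_pos: [0.6307, -0.1878, 0.0158]
orientation: [0.002, 0.161, 0.987, 0.002]
wrist_force: [0.2, 0.5, 0.1]
finger_gap: 0.0298
grip_force: 0.0
```

>>> {"fn": "drive_tool", "kwargs": {"series": [[[0,0,0,0,0,0],[0,0,0,0,0,0],[0,0,0,0,0,0],[0,0,0,0,0,0]]], "jaw": -1}}

```text
clock: 34.62
tcp_pos: [0.6308, -0.1874, 0.016]
orientation: [0.002, 0.161, 0.987, 0.002]
wrist_force: [-1.6, -1.1, 5.9]
finger_gap: 0.0109
grip_force: 58.7
```

>>> {"fn": "drive_tool", "kwargs": {"series": [[[0,0,-0.2,0,0,0],[0,0,-0.4,0,0,0],[0,0,-0.35,0,0,0],[0,0,0,0,0,-0.0418],[0,0,0,0,0,-0.0418],[0,0,0,0,0,-0.0418],[0.2148,-0.3038,0,0,0,0],[0.2148,-0.3038,0,0,0,0],[0.2148,-0.3038,0,0,0,0],[0.2148,-0.3038,0,0,0,0],[0.2148,-0.3038,0,0,0,0],[0,0,0,0,0,0],[0,0,0,0,0,0]]]}}

```text
clock: 36.25
tcp_pos: [0.5136, -0.3781, 0.1269]
orientation: [0.001, -0.035, 0.999, 0.003]
wrist_force: [0.4, 0.2, -1.6]
finger_gap: 0.0109
grip_force: 58.8
```

>>> {"fn": "drive_tool", "kwargs": {"series": [[[0,0,0.25,0,0,0],[0,0,0.3,0,0,0],[0,0,0.2,0,0,0],[0,0,0.1,0,0,0],[0,0,0.028,0,0,0],[0,0,0,0,0,0],[0,0,0,0,0,0]]]}}

```text
clock: 37.12
tcp_pos: [0.5146, -0.3784, 0.0227]
orientation: [0.002, -0.035, 0.999, 0.002]
wrist_force: [0.1, 0.3, -1.2]
finger_gap: 0.011
grip_force: 58.8
```

>>> {"fn": "drive_tool", "kwargs": {"series": [[[0,0,0,0,0,0],[0,0,0,0,0,0],[0,0,-0.15,0,0,0],[0,0,-0.4,0,0,0],[0,0,-0.4,0,0,0],[0,0,-0.4,0,0,0],[-0.3,-0.3,0,0,0,0],[-0.3,-0.3,0,0,0,0],[0,0,0,0,0,0],[0,0,0,0,0,0]]], "jaw": -0.5}}

```text
clock: 38.38
tcp_pos: [0.59, -0.445, 0.1835]
orientation: [0.001, -0.035, 0.999, 0.003]
wrist_force: [-0.1, -0.3, 0.6]
finger_gap: 0.0213
grip_force: 0.0
```

```bash
python3 - <<'E'
from h import *
cv2.imwrite('pics/s9.png',cv2.resize(viewer.read_camera("scene")[60:330,40:470],(800,502),interpolation=2)[:,:,::-1])
E
```

```text
(no output)
```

View pics/s9.png

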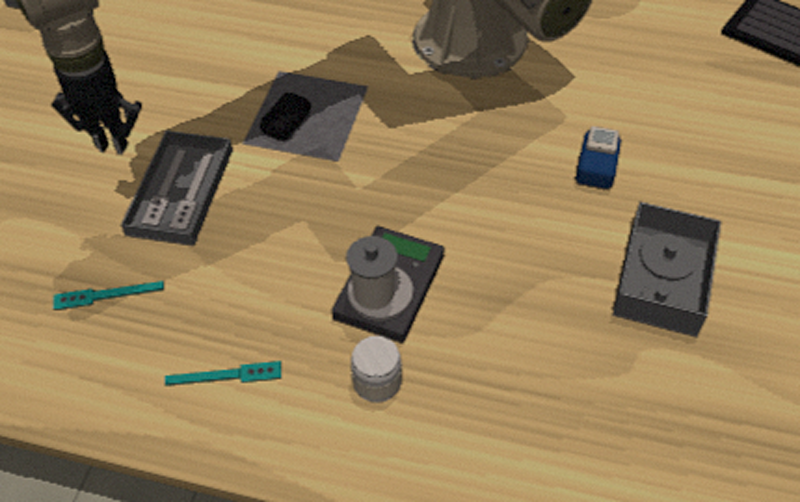

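The picture shows both paddles flat in the tray at (155,210) and (183,212), and both wrong lids in the bin at (670,255) and (660,297). The cup at (372,275) is closed and upright on the scale, and the bystanders have not moved.

```bash
python3 -c "
from workcell import order
print(order.hand_in())"
```

```text
the job is handed in; nothing more can be done
None
```

The job is done and handed in at about 38 s of the 72 s: the cup on the scale is closed with the medium lid, the small and large lids are in the bin, and both steel paddles lie flat in the tray. The mouse, tin and meter look undisturbed in the last picture.

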